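# Slide the grater plate off the worktop edge and fit it in its box

## Task

Fit the flat steel grater plate to its wooden catch box: slide the plate along the worktop until its plain end hangs over the front edge, pinch it there and lift it, then feed it toothed end first and teeth up into the runners at the box's open end and push it fully home against the closed end. The box stays standing about where it is, the other things near it are left alone, and the plate must not fall off the worktop.

Things in the scene. Friction and masses are not known exactly. Their poses are not given: they have to be found in the camera images.
- grater_plate: flat stainless-steel grater plate, 138 long (its x) x 64 wide (its y) x 2.5 mm thick, corner radius 9 mm, 0.12 kg, starts flat on the worktop. Origin: centre of its underside. Low teeth (under 1 mm, top side only) cover x = -37 to +60 mm. Too thin to grip safely while it lies flat; fingertips pressed on it from above (about 9 N) drag it along: its underside glides easily
- plate_end (a point): middle of the plate's plain finger end (with a small dark hanging hole), on the underside: x = -69 mm, y = 0 in the plate's frame; this end points roughly to the robot at the start. Where it hangs over the edge, fingers can go down past both long sides
- grater_box: open-topped beech box, 130 long (its x) x 88 wide (its y) x 61 mm high, 0.7 kg, loose on rubber feet. Origin: centre of its underside. Its open mouth (-x end) faces roughly left as seen from the robot. The plate goes in along +x on two runners (tops 48 mm up) under two lips (undersides 53.5 mm up), with 69 mm between the side walls for the 64 mm plate
- box_mouth (a point): middle of the box's mouth at runner height: x = -65, y = 0, z = 48 mm in the box's frame. Lead-in: the groove's side walls open to 78 mm over the last 12 mm; the lips begin 6 mm inside the mouth, undersides bevelled from 58 down to 53.5 mm; the runners' tops ramp up from 43 mm at the mouth to 48 mm over the first 13 mm; the front wall below ends 41 mm up
- box_stop (a point): middle of the closed end's inner face at runner height: x = +60, y = 0, z = 48 mm in the box's frame. The toothed end rests against it when fully home; the plate's origin is then at x = -9 mm and its plain end at x = -78 mm, sticking 13 mm out of the mouth
- front_edge (a point): a point on the straight front edge of the worktop (the edge runs along world y, here at x = 0.382 m, from y = -0.25 m to the far left; top at z = 0); in front of it is free space down to z = -0.09 m
- salt_shaker: bystander: glass salt shaker with a grey top, 44 mm wide, 90 mm high, origin at the centre of its underside; leave alone
- tin_small: bystander: small food tin with paper wrapper, 57 mm wide, 72 mm high, origin at the centre of its underside; leave alone
- espresso_cup: bystander: small white cup with a handle, 61 mm wide, 86 mm with the handle, 51 mm high, origin on its underside; leave alone
Things that resemble listed ones, but are neither listed nor needed, are in the scene too. What is shaped like the grater_plate but turquoise is not meant.

How it is judged:
On the way:
1. the plate, still lying flat on the worktop, hangs over the front edge with its plain end by 15 mm or more (world x of plate_end below 0.367 m and height (world z) of plate_end between -0.01 and 0.01 m and angle between grater_plate's own z axis and vertical below 0.1 rad), for 0.2 s.
At the end, for the whole second after the job is handed in: The plate lies in the box's runners under both lips, teeth up, plain end outward, within 4 mm of fully home against the closed end, within 5 mm of the box's middle and 0.08 rad of its direction; the box stands upright on the worktop within 60 mm of where it was; plate at rest, nothing held (x of plate_end in the frame of grater_box between -0.082 and -0.073 m and y of grater_plate in the frame of grater_box between -0.005 and 0.005 m and z of grater_plate in the frame of grater_box between 0.046 and 0.053 m and angle between the x axis of grater_plate and the x axis of grater_box, either way round below 0.08 rad and angle between grater_plate's own z axis and vertical below 0.1 rad and angle between grater_box's own z axis and vertical below 0.05 rad and height (world z) of grater_box below 0.01 m and distance of grater_box from where it was at the start of the episode below 0.06 m and linear speed of grater_plate below 0.02 m/s); the robot touches nothing.
It fails at once if the plate falls off the worktop (height (world z) of grater_plate below -0.06 m).
It fails at once if the box is shoved more than 60 mm or tipped (distance of grater_box from where it was at the start of the episode above 0.06 m or angle between grater_box's own z axis and vertical above 0.3 rad).
It fails at once if a bystander is moved by more than 30 mm (distance of any of salt_shaker, tin_small, espresso_cup from where it was at the start of the episode above 0.03 m).
It also fails if it takes over 67 s, if anything falls off the work surface, if the arm or the gripper's body presses on something with over 40 N, if the wrist force passes 120 N, or if a joint passes its speed limit or range.

## Robot

A 6-joint arm with a two-finger parallel gripper is mounted at the origin on a cart in front of the work surface, level with it; the furniture and walls round the work are solid. World frame = base frame: x ahead of the robot, y to its left, z up, the work surface at z = 0. Lengths are in m, angles in rad, forces in N, time in s.
With the tool pointing down it reaches from about 0.325 to 0.925 m from the base axis. Payload 3.1 kg.
Tool frame: the origin (TCP) lies at the very end of the fingers, on their centre line; the grasp point (between the pads) lies manip.grasp_offset behind it (manip.grasp_offset is the distance from the TCP to the grasp point, in m); z points along the fingers, y is the line along which they close (so a half turn about z gives the same grasp; the last joint's range is limited). The gripper opens to 85 mm and grips with 20 to 120 N. Pads are 22 mm wide; open, the fingers measure 114 mm over their backs; the gripper's body (76 mm by 85 mm) begins 54 mm behind the grasp point. The pads swing forward as they close: fully open they stand 13 mm farther back than shut.
Start: joints at [1.125, 0.217, 1.613, -0, 1.311, -0.112], TCP at [0.205, 0.591, 0.231] pointing down, gripper open.
Joint ranges: [-2.75, 2.75], [-0.78, 2.1], [0.31, 2.55], [-1.13, 4.27], [0.13, 2.63], [-2.58, 2.58]. Speed limits (rad/s): [2.79, 2.79, 3.14, 3.14, 3.14, 3.14].

## Interface

Orientations are given as a unit quaternion [w, x, y, z].
In Python, from workcell import manip, grab_frame, calibration, job, find_in, trace, place_of gives the robot as it stands.
- The arm moves only by the tool send_rows, never from a script. Its argument "targets" is a list of rows, each a list of 3 entries, a list of its own where there are three numbers: the opening, from 0 (shut) to 1 (fully open), then the shift along the tool's x, y, z in mm, then the turn about the tool's z in degrees. A call has 1 to 5 rows; each row shifts and turns the commanded pose from where the row before left it, along the tool's axes as they then stand; what a row does not reach is not made up. A row lasts 1/10 s, in which the tool goes at most 50 mm and 8.59 degrees, less where a joint would pass 70% of its speed; a pose out of reach is approached as far as the arm can. A call is refused whole if a number of a shift passes 50 or a number of a turn 8.59, either way. A call with a gripper value outside its range is refused whole. The fingers move at their own pace and stop on an object; the grip force is fixed at half the most. Time passes only in rows, so rows that do not move let the fingers close. It gives the time, the measured TCP pose, the force, the opening and the grip force at its end, in the units of the state.
- manip.get_obs(): the state, without advancing time (a new reading comes with each control period).
- grab_frame(name): name is "scene" or "top" or "wrist"; returns (picture, depth): 400x640x3 uint8, blue, green, red; 400x640 float32, m along the optical axis (not along the pixel's ray), 0 where there is no reading.
- calibration(name): a dict with "K" (3x3 intrinsics, pixels), "rvec" (rotation vector, rad) and "tvec" (3), from world to camera coordinates, as OpenCV has them. Camera axes: x right, y down, z forward; pixel columns grow to the right and rows downward; lengths in m; the calibration is good to about 2 mm. A picture is of the moment at which its call begins: read the wrist's pose just before it. calibration takes no time and is no camera call; for the wrist camera it gives the pose at the moment of the call.
- job.close_job(): hands the job in; it is judged then, once.
Trained networks look in the newest picture that a camera, given by its name, has taken for a name from the list of things; names that differ only in an ending like _2 or _b are one class to them, and where a whole thing is asked for, a point or a joint stands for the part that bears it (a point fixed in the world has none). Each returns a list of dicts, best first, with "p" (0 to 1); they miss things now and then, are a little off and sometimes report something else, mostly with a low value. They report only what shows in the picture. A call takes as long as a camera call. They do not tell look-alikes from the thing itself.
- find_in(thing, camera): "extent" ([left, top, width, height] in pixels, round what is visible of it).
- trace(thing, camera): "mask" (400x640 bool, what is visible of it) and "extent" ([left, top, width, height] in pixels, round what is visible of it).
- place_of(thing, camera): "centre" ([column, row] in pixels: a listed point, or the origin of a listed thing).
The state is a dict: "time_s": time; "joints": joint angles; "dq": joint speeds; "joint_torque": joint torques, N m; "eef_pos": TCP position; "ee_rot": TCP orientation; "contact_force": force on the tool from outside, world axes, zero at the start; "moment": the same for the moment, N m; "grip_width": opening from 0.0 (shut) to 1.0 (fully open); "grasp_force": force on a finger pad.
Only numpy, scipy, OpenCV 4.12 (cv2) and the standard library are available. Lean on these libraries where they do the work, as an engineer would, in place of code of your own. Each camera call takes 0.05 s, during which the arm holds its last target. There are 200 camera calls.

## Working session

There is one attempt and no reset: what is moved stays moved. The work goes in short steps, Python scripts to look and compute and a tool call to move; the robot and the scene stay as the last step left them, time stands still between calls to the robot, and variables do not carry over. Pictures are saved under pics/ and viewed, at most 10 in all, crops included, and the job is handed in when it is done.

Besides the shell and the picture viewer there is one more tool, called after "Request:" by a JSON object that holds its "name" and its "arguments", one argument or row to a line. send_rows: Moves the arm, as the interface text tells. Its arguments: {"type":"object","properties":{"targets":{"type":"array","items":{"type":"array"}}},"required":["targets"]}

```bash
ls; mkdir -p pics; python3 - <<'E'
from workcell import *
import cv2,numpy as np
o=manip.get_obs();print(o['eef_pos'],o['ee_rot'],o['contact_force'],o['grip_width'],manip.grasp_offset)
a,_=grab_frame("scene");
A={}
for c in ["scene","top"]:
    im,d=grab_frame(c); A[c]=im; cv2.imwrite(f"pics/{c}0.png",im)
    k=calibration(c);print(c,k['K'].round(1).tolist(),k['rvec'].round(3),k['tvec'].round(3))
    for t in ["grater_plate","grater_box"]:
        for r in trace(t,c): print(c,t,round(r['p'],2),r['extent'],np.median(im[r['mask']],axis=0))
    for t in ["plate_end","box_mouth","box_stop","salt_shaker","tin_small","espresso_cup"]:
        print(c,t,[(round(r['p'],2),np.round(r['centre'],1).tolist()) for r in place_of(t,c)][:3])
E
```

```text
pics
[0.2043887  0.58977124 0.22995284] [-3.41623936e-04  1.66118236e-01  9.86105094e-01 -1.16522973e-03] [ 0.2319562   0.5438325  -0.04083847] 1.0037661203391877 0.0187
scene [[408.9, 0.0, 315.9], [0.0, 408.9, 198.0], [0.0, 0.0, 1.0]] [ 1.94  -0.894  0.481] [-0.378  0.257  0.929]
scene grater_plate 0.97 [272.1, 198.9, 43.0, 18.4] [172. 180.  31.]
scene grater_plate 0.93 [236.7, 181.2, 40.3, 18.5] [195. 201. 202.]
scene grater_box 0.66 [315.5, 201.9, 54.1, 33.7] [ 93. 139. 167.]
scene plate_end [(0.86, [273.0, 206.2])]
scene box_mouth [(0.69, [323.0, 212.0])]
scene box_stop [(0.95, [367.8, 216.0]), (0.22, [342.0, 226.0])]
scene salt_shaker [(0.61, [316.1, 185.0])]
scene tin_small [(0.76, [264.9, 165.4]), (0.53, [254.9, 189.6])]
scene espresso_cup [(0.92, [368.5, 270.9])]
top [[476.9, 0.0, 317.6], [0.0, 476.9, 201.0], [0.0, 0.0, 1.0]] [ 2.123 -2.137  0.229] [-0.008  0.574  1.244]
top grater_plate 0.93 [271.4, 208.2, 48.3, 32.1] [215. 226.  94.]
top grater_plate 0.67 [335.1, 192.3, 54.2, 46.3] [147. 210. 242.]
top grater_plate 0.58 [209.7, 194.5, 31.2, 49.7] [245. 250. 253.]
top grater_box 0.59 [337.2, 191.6, 52.9, 46.3] [148. 210. 242.]
top plate_end [(0.88, [269.9, 232.8]), (0.7, [225.6, 242.4]), (0.18, [225.9, 220.1])]
top box_mouth [(0.82, [340.0, 227.0])]
top box_stop [(0.89, [385.1, 202.8])]
top salt_shaker [(0.71, [268.9, 168.4])]
top tin_small [(0.61, [186.3, 166.8])]
top espresso_cup [(0.72, [421.8, 253.0])]
```

```bash
python3 - <<'E'
import cv2,numpy as np
a=cv2.imread('pics/top0.png')[130:290,160:460];b=cv2.imread('pics/scene0.png')[140:300,200:430]
a=cv2.resize(a,(800,427),interpolation=cv2.INTER_CUBIC)
cv2.imwrite('pics/a.png',a)
cv2.imwrite('pics/b.png',cv2.resize(b,(800,557),interpolation=cv2.INTER_CUBIC))
E
cat > h.py <<'E'
from workcell import *
import cv2,numpy as np
from scipy.spatial.transform import Rotation as R
def cam(c):
    k=calibration(c);Rm=cv2.Rodrigues(np.array(k['rvec'],float))[0];return np.array(k['K']),Rm,np.array(k['tvec'],float).ravel()
def onplane(uv,z,C):
    K,Rm,t=C;o=-Rm.T@t;uv=np.atleast_2d(uv).astype(float)
    d=(np.c_[uv,np.ones(len(uv))]@np.linalg.inv(K).T)@Rm
    return o+d*((z-o[2])/d[:,2])[:,None]
def cloud(depth,C):
    K,Rm,t=C;v,u=np.indices(depth.shape);P=np.stack([u,v,np.ones_like(u)],-1)@np.linalg.inv(K).T*depth[...,None]
    return (P-t)@Rm
def tri(obs):
    A=[];b=[]
    for uv,(K,Rm,t) in obs:
        p=np.linalg.inv(K)@[*uv,1];M=np.array([[1,0,-p[0]],[0,1,-p[1]]])
        A.append(M@Rm);b.append(-M@t)
    return np.linalg.lstsq(np.vstack(A),np.hstack(b),rcond=None)[0]
E
python3 - <<'E'
from h import *
T=cam("top");S=cam("scene")
for n,u,s in [("mouth",(340,227),(323,212)),("stop",(385.1,202.8),(367.8,216)),("salt",(268.9,168.4),(316.1,185)),("tin",(186.3,166.8),(264.9,165.4)),("cup",(421.8,253),(368.5,270.9))]:
    print(n,tri([(u,T),(s,S)]).round(4),onplane(u,0.048 if n in("mouth","stop") else 0,T).round(4))
print(onplane([(225.6,242.4),(225.9,220.1),(269.9,232.8)],0,T).round(4))
im,d=grab_frame("top")
for r in trace("grater_plate","top"):
    m=r['mask'];c=cv2.minAreaRect(np.argwhere(m)[:,::-1].astype(np.float32));P=onplane(cv2.boxPoints(c),0.0025,T)
    print(P.round(4).tolist(),P.mean(0).round(4), np.median(cloud(d,T)[m],0).round(4))
E
```

```text
mouth [ 0.5082 -0.0772  0.0464] [[ 0.503  -0.0724  0.048 ]]
stop [ 0.5695 -0.1979  0.0522] [[ 0.5693 -0.1976  0.048 ]]
salt [ 0.6919  0.1191 -0.0099] [[0.6806 0.126  0.    ]]
tin [ 0.6866  0.3628 -0.0019] [[0.686  0.3623 0.    ]]
cup [ 0.4336 -0.3022 -0.001 ] [[ 0.4351 -0.3035  0.    ]]
[[0.4681 0.2439 0.    ]
 [0.5309 0.2449 0.    ]
 [0.4943 0.1211 0.    ]]
[[0.4705, 0.2836, 0.0025], [0.6076, 0.2631, 0.0025], [0.5953, 0.1994, 0.0025], [0.4586, 0.2212, 0.0025]] [0.533  0.2418 0.0025] [0.5327 0.2419 0.0032]
[[0.526, 0.1252, 0.0025], [0.5699, -0.0066, 0.0025], [0.509, -0.0261, 0.0025], [0.4659, 0.1048, 0.0025]] [0.5177 0.0493 0.0025] [0.5175 0.0481 0.0033]
```

View pics/a.png

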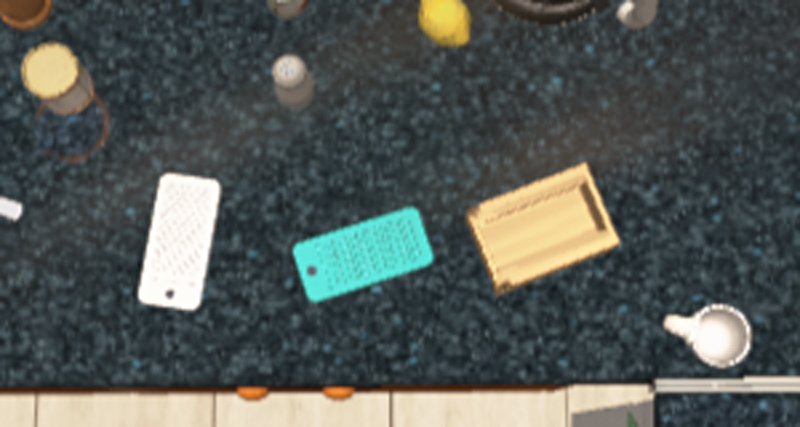

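View pics/b.png

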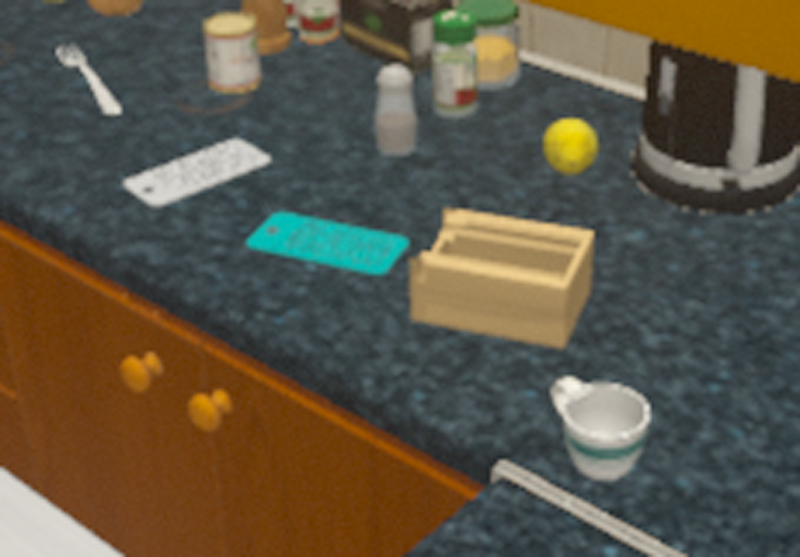

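The white plate (plain end and hole at about (170,293) in the top crop) is the real one. The turquoise look-alike lies directly in front of the box mouth, and the mouth faces left and towards the robot. First I'll go over the box for a close view.

```bash
cat >> h.py <<'E'
def ywyaw():
    o=manip.get_obs();M=R.from_quat(np.roll(o['ee_rot'],-1)).as_matrix();return np.array(o['eef_pos']),M
def plan(target,yaw,op,n=None,step=48):
    """rows to world target with tool-y axis at yaw (deg)"""
    p,M=ywyaw();cur=np.degrees(np.arctan2(M[1,1],M[0,1]));d=np.array(target)-p
    t=-((yaw-cur+180)%360-180);n=n or int(max(np.ceil(np.linalg.norm(d)*1000/step),np.ceil(abs(t)/8.5),1))
    rows=[];c=cur
    for i in range(n):
        a=np.radians(c);y=np.array([np.cos(a),np.sin(a),0]);x=np.array([-y[1],y[0],0]);B=np.array([x,y,[0,0,-1]])
        rows.append([op,(B@d*1000/n).round(1).tolist(),round(t/n,2)]);c-=t/n
    o=manip.get_obs();print("t",round(o['time_s'],2),"at",p.round(4),"yaw",round(cur,2));
    for i in range(0,n,5): print(rows[i:i+5])
E
python3 -c "
from h import *
plan([0.44,0.02,0.33],27,0.3)"
```

```text
t 1.05 at [0.2047 0.5905 0.2313] yaw 70.88
[[0.3, [-29.2, -33.0, -7.1], np.float64(3.13)], [0.3, [-31.0, -31.3, -7.1], np.float64(3.13)], [0.3, [-32.7, -29.6, -7.1], np.float64(3.13)], [0.3, [-34.2, -27.8, -7.1], np.float64(3.13)], [0.3, [-35.7, -25.9, -7.1], np.float64(3.13)]]
[[0.3, [-37.1, -23.9, -7.1], np.float64(3.13)], [0.3, [-38.3, -21.8, -7.1], np.float64(3.13)], [0.3, [-39.4, -19.7, -7.1], np.float64(3.13)], [0.3, [-40.5, -17.5, -7.1], np.float64(3.13)], [0.3, [-41.4, -15.3, -7.1], np.float64(3.13)]]
[[0.3, [-42.1, -13.0, -7.1], np.float64(3.13)], [0.3, [-42.8, -10.7, -7.1], np.float64(3.13)], [0.3, [-43.3, -8.3, -7.1], np.float64(3.13)], [0.3, [-43.7, -5.9, -7.1], np.float64(3.13)]]
```

Request:
{"name": "send_rows", "arguments": {
  "targets": [
    [0.3,[-29,-33,-7],3],
    [0.3,[-31,-31,-7],3],
    [0.3,[-33,-30,-7],3],
    [0.3,[-34,-28,-7],3],
    [0.3,[-36,-26,-7],3]
  ]
}}

```text
time_s: 1.55
eef_pos: [0.29, 0.3851, 0.2667]
ee_rot: [0.0, 0.294, 0.956, 0.0]
contact_force: [1.0, 0.3, -0.2]
grip_width: 0.299
grasp_force: 0.0
```

Request:
{"name": "send_rows", "arguments": {
  "targets": [
    [0.3,[-37,-24,-7],3],
    [0.3,[-38,-22,-7],3],
    [0.3,[-39,-20,-7],3],
    [0.3,[-40,-17,-7],3],
    [0.3,[-41,-15,-7],3]
  ]
}}

```text
time_s: 2.05
eef_pos: [0.3763, 0.1839, 0.302]
ee_rot: [0.001, 0.417, 0.909, 0.0]
contact_force: [0.3, -0.6, -0.0]
grip_width: 0.303
grasp_force: 0.0
```

Request:
{"name": "send_rows", "arguments": {
  "targets": [
    [0.3,[-42,-13,-7],3],
    [0.3,[-43,-11,-7],3],
    [0.3,[-43,-8,-7],3],
    [0.3,[-44,-6,-7],3],
    [0.3,[0,0,0],0]
  ]
}}

```text
time_s: 2.55
eef_pos: [0.4496, 0.0196, 0.3307]
ee_rot: [0.002, 0.512, 0.859, -0.0]
contact_force: [0.2, 0.7, 0.7]
grip_width: 0.301
grasp_force: 0.0
```

```bash
cat > look.py <<'E'
from h import *
import sys
C=cam("wrist");im,d=grab_frame("wrist");n=sys.argv[1];cv2.imwrite(f"pics/{n}.png",im);np.savez(f"pics/{n}.npz",d=d,K=C[0],R=C[1],t=C[2])
p,M=ywyaw();print(p.round(4),"cam at",(-C[1].T@C[2]).round(3),"axis",C[1][2].round(2))
E
python3 look.py w1; python3 - <<'E'
from h import *
z=np.load('pics/w1.npz');C=(z['K'],z['R'],z['t'])
for t in ["box_mouth","box_stop","plate_end"]: print(t,[(round(r['p'],2),np.round(r['centre'],1).tolist(),onplane(r['centre'],.048,C).round(4).tolist()) for r in place_of(t,"wrist")])
P=cloud(z['d'],C);m=(P[...,2]>.055)&(P[...,2]<.066)&(z['d']>0)&(P[...,1]<0.0)&(P[...,0]>.4)
n,l,st,ce=cv2.connectedComponentsWithStats(m.astype(np.uint8))
for k in range(1,n):
  if st[k,4]>300:
    Q=P[l==k];r=cv2.minAreaRect((Q[:,:2]*1000).astype(np.float32));print(st[k],r,Q[:,2].mean())
    print(cv2.boxPoints(r).round(1).tolist())
E
```

```text
[0.4484 0.0219 0.33  ] cam at [0.416 0.084 0.473] axis [ 0.14 -0.25 -0.96]
box_mouth [(0.92, [327.1, 237.6], [[0.5163, -0.0784, 0.048]])]
box_stop [(0.75, [315.7, 305.6], [[0.5577, -0.1919, 0.048]])]
plate_end [(0.76, [377.2, 120.0], [[0.4927, 0.1041, 0.048]]), (0.65, [410.0, 12.4], [[0.4612, 0.2322, 0.048]])]
[ 291  235   58   82 1416] ((539.9757690429688, -135.53611755371094), (87.12472534179688, 130.9182586669922), 21.91190528869629) 0.059899835178933804
[[475.1000061035156, -91.0999984741211], [524.0, -212.5], [604.7999877929688, -180.0], [556.0, -58.5]]
[555 319  39  42 364] ((955.6287231445312, -41.663230895996094), (83.27861022949219, 5.108141899108887), 89.73094177246094) 0.060574075969666324
[[952.9000244140625, -83.30000305175781], [958.0, -83.30000305175781], [958.4000244140625, -0.0], [953.2999877929688, -0.0]]
```

View pics/w1.png

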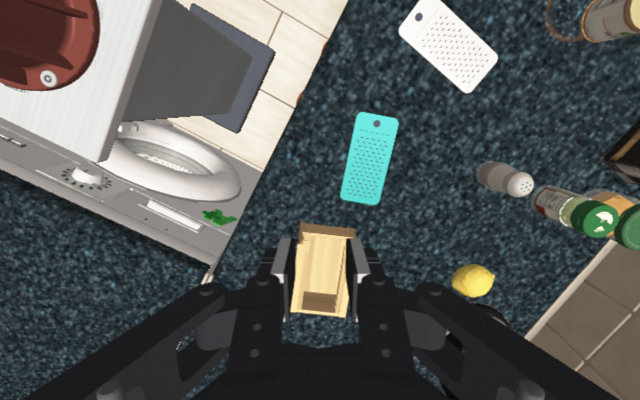

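```bash
python3 -c "
from h import *
plan([0.548,0.2395,0.04],81.2,0.3)"
```

```text
t 2.75 at [0.447  0.0248 0.329 ] yaw 28.93
[[0.3, [17.4, 24.0, 36.1], np.float64(-6.53)], [0.3, [14.5, 25.9, 36.1], np.float64(-6.53)], [0.3, [11.5, 27.3, 36.1], np.float64(-6.53)], [0.3, [8.3, 28.5, 36.1], np.float64(-6.53)], [0.3, [5.0, 29.2, 36.1], np.float64(-6.53)]]
[[0.3, [1.7, 29.6, 36.1], np.float64(-6.53)], [0.3, [-1.7, 29.6, 36.1], np.float64(-6.53)], [0.3, [-5.1, 29.2, 36.1], np.float64(-6.53)]]
```

Request:
{"name": "send_rows", "arguments": {
  "targets": [
    [0.3,[17,24,36],-6.5],
    [0.3,[14,26,36],-6.5],
    [0.3,[11,27,36],-6.5],
    [0.3,[8,28,36],-6.5],
    [0.3,[5,29,36],-6.5]
  ]
}}

```text
time_s: 3.25
eef_pos: [0.5106, 0.159, 0.1479]
ee_rot: [0.0, 0.243, 0.97, 0.0]
contact_force: [-0.3, -1.1, 0.2]
grip_width: 0.299
grasp_force: 0.0
```

Request:
{"name": "send_rows", "arguments": {
  "targets": [
    [0.3,[2,30,36],-6.5],
    [0.3,[-2,30,36],-6.5],
    [0.3,[-5,29,36],-6.5],
    [0.3,[0,0,0],0],
    [0.3,[0,0,0],0]
  ]
}}

```text
time_s: 3.75
eef_pos: [0.5472, 0.2384, 0.0393]
ee_rot: [-0.002, 0.078, 0.997, -0.001]
contact_force: [0.1, 0.5, 0.5]
grip_width: 0.3
grasp_force: 0.0
```

```bash
python3 look.py w2; python3 -c "
from h import *
plan([0.548,0.2395,0.012],81.2,0.3)
z=np.load('pics/w2.npz');C=(z['K'],z['R'],z['t'])
print([(round(r['p'],2),np.round(r['centre'],1).tolist(),onplane(r['centre'],0,C).round(4).tolist()) for r in place_of('plate_end','wrist')])
for r in trace('grater_plate','wrist'): print(r['p'],r['extent'])
"
```

```text
[0.549  0.238  0.0416] cam at [0.477 0.25  0.182] axis [ 0.28 -0.05 -0.96]
t 3.8 at [0.549  0.238  0.0416] yaw 80.96
[[0.3, [1.3, 1.3, 29.6], np.float64(-0.24)]]
[(0.59, [320.5, 86.8], [[0.4662, 0.2518, 0.0]])]
0.94 [265.0, 87.5, 110.1, 220.2]
0.61 [2.1, 138.7, 130.3, 155.3]
```

View pics/w2.png

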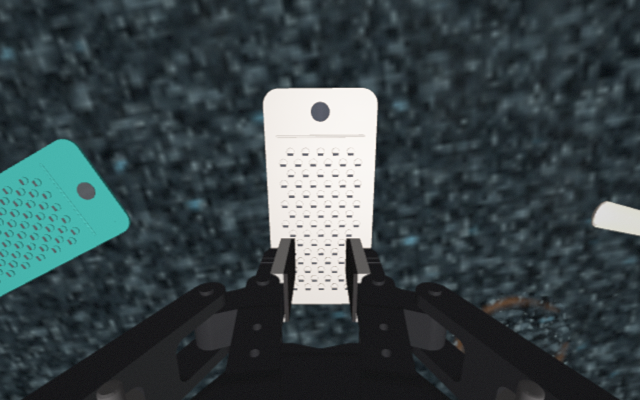

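The plate (plain end at pixel (320,88)) is centred under the fingers and aligned with them. Next I press down.

Request:
{"name": "send_rows", "arguments": {
  "targets": [
    [0.3,[1,1,25],0],
    [0.3,[0,0,6],0],
    [0.3,[0,0,3],0],
    [0.3,[0,0,0],0]
  ]
}}

```text
time_s: 4.3
eef_pos: [0.5493, 0.2379, 0.0083]
ee_rot: [0.001, 0.08, 0.997, 0.0]
contact_force: [0.4, -0.8, -0.1]
grip_width: 0.303
grasp_force: 0.0
```

Request:
{"name": "send_rows", "arguments": {
  "targets": [
    [0.3,[0,0,3],0],
    [0.3,[0,0,2],0],
    [0.3,[0,0,2],0],
    [0.3,[0,0,1],0],
    [0.3,[0,0,0],0]
  ]
}}

```text
time_s: 4.8
eef_pos: [0.5497, 0.2383, 0.0024]
ee_rot: [-0.0, 0.079, 0.997, -0.0]
contact_force: [-5.6, -2.5, 15.8]
grip_width: 0.299
grasp_force: 7.8
```

Request:
{"name": "send_rows", "arguments": {
  "targets": [
    [0.3,[3,0,-0.5],0],
    [0.3,[6,0,0],-1],
    [0.3,[8,0,0],-1],
    [0.3,[8,0,0],-1],
    [0.3,[8,0,0],-1]
  ]
}}

```text
time_s: 5.3
eef_pos: [0.5201, 0.2435, 0.0024]
ee_rot: [0.004, 0.044, 0.999, 0.001]
contact_force: [3.3, -1.0, 5.7]
grip_width: 0.302
grasp_force: 3.1
```

```bash
python3 look.py w3; python3 -c "
from h import *
z=np.load('pics/w3.npz');C=(z['K'],z['R'],z['t'])
print(manip.get_obs()['contact_force'],[(round(r['p'],2),np.round(r['centre'],1).tolist(),onplane(r['centre'],0,C).round(4).tolist()) for r in place_of('plate_end','wrist')])
"
```

```text
[0.5189 0.2436 0.0024] cam at [0.448 0.25  0.144] axis [ 0.29 -0.02 -0.96]
[0.94449576 0.07760781 7.0737355 ] [(0.98, [59.5, 235.1], [[0.4998, 0.1126, 0.0]]), (0.55, [347.8, 90.5], [[0.4433, 0.263, 0.0]])]
```

```bash
cat > pl.py <<'E'
from h import *
import sys
# plate pose: edges of white region visible in wrist image, fit left/right/end lines
def platepose(n,z=0.0025):
    q=np.load(f'pics/{n}.npz');C=(q['K'],q['R'],q['t']);im=cv2.imread(f'pics/{n}.png')
    m=(im.min(2)>150).astype(np.uint8)
    k,l,st,ce=cv2.connectedComponentsWithStats(m)
    # component with largest area in upper half center
    b=max(range(1,k),key=lambda i:st[i,4]*(abs(ce[i][0]-320)<120))
    M=(l==b);pts=[]
    lo=st[b,1];L=[];Rr=[]
    for r in range(lo+20,min(lo+st[b,3],235),3):
        c=np.where(M[r])[0]
        if len(c)>20: L.append((c[0],r));Rr.append((c[-1]+1,r))
    L=onplane(L,z,C)[:,:2];Rr=onplane(Rr,z,C)[:,:2]
    lines=[cv2.fitLine(a.astype(np.float32),cv2.DIST_HUBER,0,.001,.001).ravel() for a in (L,Rr)]
    dirs=[f[:2]*np.sign(f[0]) for f in lines];u=sum(dirs);u/=np.linalg.norm(u);nrm=np.array([-u[1],u[0]])
    mid=(lines[0][2:]+lines[1][2:])/2
    wid=abs((lines[0][2:]-lines[1][2:])@nrm)
    cm=int(np.mean(np.where(M[lo+25])[0]));T=[(c,np.where(M[:,c])[0][0]) for c in range(cm-15,cm+16,3) if M[:,c].any()]
    e=np.median(onplane(T,z,C)[:,:2],0);end=mid+u*((e-mid)@u)
    print("end",end.round(4),"centre",(end+.069*u).round(4),"yaw",np.degrees(np.arctan2(u[1],u[0])).round(2),"width",wid.round(4),"ext",st[b][:5],[np.degrees(np.arctan2(d[1],d[0])).round(1) for d in dirs])
if __name__=="__main__":
    platepose(sys.argv[1],float(sys.argv[2]) if len(sys.argv)>2 else .0025)
E
python3 pl.py w2; python3 pl.py w3
```

```text
end [0.4669 0.2514] centre [0.5351 0.2411] yaw -8.64 width 0.0642 ext [  263    88   115   216 18917] [np.float32(-8.6), np.float32(-8.7)]
end [0.4427 0.262 ] centre [0.51   0.2465] yaw -12.96 width 0.0641 ext [  255    81   159   266 25917] [np.float32(-13.0), np.float32(-12.9)]
```

Request:
{"name": "send_rows", "arguments": {
  "targets": [
    [0,[0,0,-15],0],
    [0,[8,0,0],4],
    [0,[9,3,0],4],
    [0,[0,0,0],0],
    [0,[0,0,0],0]
  ]
}}

```text
time_s: 5.9
eef_pos: [0.4995, 0.2477, 0.0148]
ee_rot: [-0.0, 0.113, 0.994, -0.0]
contact_force: [1.0, 0.1, -0.7]
grip_width: -0.002
grasp_force: 0.0
```

```bash
python3 look.py w4; python3 pl.py w4; python3 -c "
from h import *
plan([0.500,0.249,0.0185],77,0)"
```

```text
[0.4999 0.2476 0.0148] cam at [0.43  0.264 0.157] axis [ 0.28 -0.06 -0.96]
end [0.4414 0.2624] centre [0.5086 0.2467] yaw -13.16 width 0.0641 ext [  258   131   127   159 15173] [np.float32(-13.3), np.float32(-13.1)]
t 5.95 at [0.4999 0.2476 0.0148] yaw 76.96
[[0, [0.2, 1.4, -3.7], np.float64(-0.04)]]
```

Request:
{"name": "send_rows", "arguments": {
  "targets": [
    [0,[0,1,8],0],
    [0,[0,0,2],0],
    [0,[0,0,2],0],
    [0,[0,0,1],0],
    [0,[0,0,0],0]
  ]
}}

```text
time_s: 6.45
eef_pos: [0.4997, 0.2484, 0.0026]
ee_rot: [-0.001, 0.114, 0.993, -0.001]
contact_force: [-3.9, -1.8, 8.6]
grip_width: -0.002
grasp_force: 4.2
```

Request:
{"name": "send_rows", "arguments": {
  "targets": [
    [0,[4,0,0.3],0],
    [0,[8,0,0],0],
    [0,[10,0,0],0],
    [0,[10,0,0],0],
    [0,[10,0,0],0]
  ]
}}

```text
time_s: 6.95
eef_pos: [0.4601, 0.2589, 0.0026]
ee_rot: [0.002, 0.114, 0.993, 0.001]
contact_force: [2.1, -0.8, 5.6]
grip_width: -0.001
grasp_force: 2.7
```

```bash
python3 look.py w5; python3 pl.py w5;python3 -c "
from h import *
print(manip.get_obs()['contact_force'])"
```

```text
[0.4587 0.2592 0.0025] cam at [0.39  0.275 0.145] axis [ 0.28 -0.06 -0.96]
end [0.4049 0.2721] centre [0.4721 0.2564] yaw -13.15 width 0.0642 ext [  251   140   137   151 15573] [np.float32(-13.2), np.float32(-13.1)]
[ 1.60634157 -0.30163614  7.86299758]
```

Request:
{"name": "send_rows", "arguments": {
  "targets": [
    [0,[2,0,0.7],0],
    [0,[6,0,0],0],
    [0,[8,0,0],0],
    [0,[8,0,0],0],
    [0,[8,0,0],0]
  ]
}}

```text
time_s: 7.5
eef_pos: [0.4302, 0.2666, 0.0026]
ee_rot: [0.003, 0.114, 0.993, 0.001]
contact_force: [4.3, -1.1, 7.3]
grip_width: -0.0
grasp_force: 3.7
```

```bash
python3 look.py w6; python3 pl.py w6;python3 -c "
from h import *
print(manip.get_obs()['contact_force'])"
```

```text
[0.429  0.2667 0.0025] cam at [0.36  0.283 0.144] axis [ 0.28 -0.06 -0.96]
end [0.3344 0.3133] centre [0.3677 0.2529] yaw -61.1 width 0.0431 ext [  225     0   202   138 18883] [np.float32(-46.8), np.float32(-75.4)]
[ 3.98916222 -0.32553658 10.29137415]
```

```bash
sed -i "s|m=(im.min(2)>150).astype(np.uint8)|Z=cloud(q['d'],C)[...,2];m=((im.min(2)>150)\&(Z>z-.012)\&(Z<z+.012)).astype(np.uint8)|" pl.py; python3 pl.py w6; python3 pl.py w5
```

```text
end [0.3754 0.2799] centre [0.4424 0.2635] yaw -13.69 width 0.064 ext [  252   141   136   150 15312] [np.float32(-14.0), np.float32(-13.4)]
end [0.4049 0.2721] centre [0.4721 0.2564] yaw -13.15 width 0.0642 ext [  251   140   137   151 15477] [np.float32(-13.2), np.float32(-13.1)]
```

Request:
{"name": "send_rows", "arguments": {
  "targets": [
    [0,[5,0,0],0],
    [0,[8,0,0],0],
    [0,[8,0,0],0],
    [0,[8,0,0],0],
    [0,[6,0,0],0]
  ]
}}

```text
time_s: 8.05
eef_pos: [0.396, 0.2746, 0.0025]
ee_rot: [0.003, 0.114, 0.993, 0.001]
contact_force: [3.7, -1.1, 8.2]
grip_width: -0.001
grasp_force: 3.7
```

```bash
python3 look.py w7; python3 pl.py w7;python3 -c "
from h import *
print(manip.get_obs()['contact_force'])"
```

```text
[0.3952 0.2747 0.0025] cam at [0.326 0.291 0.144] axis [ 0.28 -0.06 -0.96]
end [0.3416 0.2878] centre [0.4088 0.2719] yaw -13.32 width 0.0637 ext [  252   142   136   149 15145] [np.float32(-13.3), np.float32(-13.3)]
[2.31134449 0.05703257 9.23446148]
```

Request:
{"name": "send_rows", "arguments": {
  "targets": [
    [0,[3,0,0],0],
    [0,[4,0,0],0],
    [0,[0,0,0],0],
    [0,[0,0,-15],0],
    [0.3,[0,0,-20],0]
  ]
}}

```text
time_s: 8.6
eef_pos: [0.3834, 0.2739, 0.0341]
ee_rot: [-0.003, 0.114, 0.993, -0.002]
contact_force: [-0.9, 0.2, -0.0]
grip_width: 0.157
grasp_force: 0.0
```

Request:
{"name": "send_rows", "arguments": {
  "targets": [
    [1,[10,0,-20],0],
    [1,[10,0,0],0],
    [1,[10,0,0],0],
    [1,[0,0,0],0],
    [1,[0,0,0],0]
  ]
}}

```text
time_s: 9.1
eef_pos: [0.3562, 0.2812, 0.0544]
ee_rot: [-0.001, 0.114, 0.993, -0.001]
contact_force: [0.6, 0.2, 0.3]
grip_width: 0.993
grasp_force: 0.0
```

```bash
python3 look.py w8; python3 pl.py w8
```

```text
[0.3569 0.2814 0.0547] cam at [0.287 0.298 0.197] axis [ 0.27 -0.07 -0.96]
end [0.3343 0.2895] centre [0.4015 0.2739] yaw -13.05 width 0.0639 ext [  276   184    97   164 13889] [np.float32(-13.4), np.float32(-12.7)]
```

View pics/w8.png

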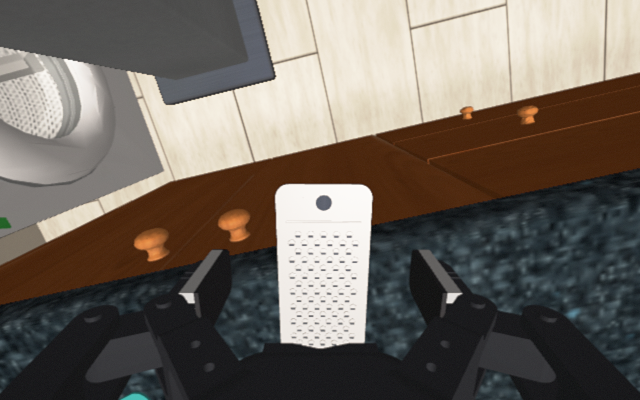

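The plate overhangs by 48 mm (plain end at pixel row 185) and the open fingers straddle it. Next I line up over the pinch point and go down.

```bash
python3 -c "
from h import *
plan([0.350,0.286,0.0547],76.95,1)"
```

```text
t 9.15 at [0.3569 0.2814 0.0547] yaw 76.9
[[1, [7.8, 2.9, -0.0], np.float64(-0.05)]]
```

Request:
{"name": "send_rows", "arguments": {
  "targets": [
    [1,[8,3,0],0],
    [1,[0,0,25],0],
    [1,[0,0,25],0],
    [1,[0,0,20],0],
    [1,[0,0,7],0]
  ]
}}

```text
time_s: 9.65
eef_pos: [0.3488, 0.2856, -0.0234]
ee_rot: [-0.002, 0.114, 0.993, -0.001]
contact_force: [-0.9, -0.1, 0.0]
grip_width: 1.0
grasp_force: 0.0
```

Request:
{"name": "send_rows", "arguments": {
  "targets": [
    [0.8,[0,0,0],0],
    [0.72,[0,0,0],0],
    [0.6,[0,0,0],0],
    [0.4,[0,0,0],0],
    [0.4,[0,0,0],0]
  ]
}}

```text
time_s: 10.15
eef_pos: [0.3515, 0.287, -0.0204]
ee_rot: [0.001, 0.114, 0.993, 0.001]
contact_force: [0.4, 1.2, 1.0]
grip_width: 0.72
grasp_force: 64.8
```

```bash
python3 look.py w9; python3 pl.py w9
```

```text
[ 0.3515  0.287  -0.0205] cam at [0.282 0.304 0.122] axis [ 0.28 -0.06 -0.96]Traceback (most recent call last):
  File "pl.py", line 24, in <module>
    platepose(sys.argv[1],float(sys.argv[2]) if len(sys.argv)>2 else .0025)
    ~~~~~~~~~^^^^^^^^^^^^^^^^^^^^^^^^^^^^^^^^^^^^^^^^^^^^^^^^^^^^^^^^^^^^^^
  File "pl.py", line 15, in platepose
    L=onplane(L,z,C)[:,:2];Rr=onplane(Rr,z,C)[:,:2]
      ~~~~~~~^^^^^^^
  File "h.py", line 8, in onplane
    d=(np.c_[uv,np.ones(len(uv))]@np.linalg.inv(K).T)@Rm
       ~~~~~~~~~~~~~~~~~~~~~~~~~~^~~~~~~~~~~~~~~~~~~
ValueError: matmul: Input operand 1 has a mismatch in its core dimension 0, with gufunc signature (n?,k),(k,m?)->(n?,m?) (size 3 is different from 1)
```

Request:
{"name": "send_rows", "arguments": {
  "targets": [
    [0.4,[0,0,-5],0],
    [0.4,[0,0,-20],0],
    [0.4,[0,0,-35],0],
    [0.4,[0,0,-35],0],
    [0.4,[0,0,-15],0]
  ]
}}

```text
time_s: 10.7
eef_pos: [0.3527, 0.2877, 0.0923]
ee_rot: [0.002, 0.114, 0.993, 0.002]
contact_force: [0.5, -0.0, -1.7]
grip_width: 0.715
grasp_force: 65.5
```

```bash
python3 look.py w10; python3 - <<'E'
from h import *
for c in ("top","scene"):
    im,d=grab_frame(c);C=cam(c);P=cloud(d,C)
    for r in trace("grater_plate",c):
        m=r['mask']
        if np.median(im[m],0).min()>140:
            Q=P[m&(d>0)];Q=Q[(Q[:,2]>.03)]
            if len(Q)<30: continue
            c0=np.median(Q,0);q=Q[np.linalg.norm(Q-c0,axis=1)<.08];A=np.c_[q[:,:2]-c0[:2],np.ones(len(q))];s=np.linalg.lstsq(A,q[:,2],rcond=None)[0]
            print(c,r['p'],c0.round(4),"slope xy",s.round(3)); print(cv2.minAreaRect((q[:,:2]*1000).astype(np.float32)))
E
```

```text
[0.3537 0.2883 0.0937] cam at [0.283 0.304 0.234] axis [ 0.28 -0.06 -0.96]
top 0.62 [0.4239 0.2677 0.1168] slope xy [-0.01   0.005  0.117]
((417.7566223144531, 272.62530517578125), (64.98019409179688, 107.71211242675781), 75.81069946289062)
scene 0.87 [0.4148 0.2685 0.1149] slope xy [-0.015  0.003  0.115]
((403.56243896484375, 273.0751037597656), (69.90048217773438, 134.26614379882812), 75.66138458251953)
```

View pics/w10.png

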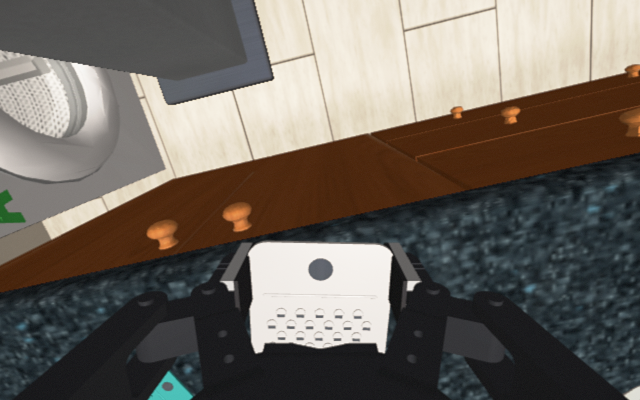

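The plate is held level, about 0.7° nose down. Before inserting it I refine the box pose.

```bash
python3 - <<'E'
from h import *
for c in ("top","scene"):
    im,d=grab_frame(c);C=cam(c);P=cloud(d,C)
    for lo,hi in ((.054,.068),):
        m=(P[...,2]>lo)&(P[...,2]<hi)&(d>0)&(np.hypot(P[...,0]-.54,P[...,1]+.1355)<.1)
        Q=P[m];r=cv2.minAreaRect((Q[:,:2]*1000).astype(np.float32));print(c,m.sum(),Q[:,2].mean().round(4),r)
    for t in ["box_mouth","box_stop"]:
        for r in place_of(t,c)[:1]: print(t,round(r['p'],2),onplane(r['centre'],.048,C).round(4))
    for r in trace("grater_box",c)[:1]:
        m=r['mask'];Q=P[m&(d>0)];print('mask',Q.mean(0).round(4))
        if c=="top":
            h=cv2.convexHull(np.argwhere(m)[:,::-1].astype(np.float32));print(cv2.minAreaRect((onplane(h[:,0],.061,C)[:,:2]*1000).astype(np.float32)))
E
python3 -c "
from h import *
plan([0.461,0.060,0.10],21.9,0.4,step=42)"
```

```text
top 655 0.0611 ((536.9493408203125, -135.2169952392578), (89.15476989746094, 130.35385131835938), 21.315185546875)
box_mouth 0.71 [[ 0.4978 -0.0769  0.048 ]]
box_stop 0.73 [[ 0.5579 -0.1953  0.048 ]]
mask [ 0.5372 -0.1368  0.033 ]
((532.7139892578125, -133.26661682128906), (93.43614959716797, 137.3766632080078), 21.318998336791992)
scene 543 0.0618 ((537.9784545898438, -137.30502319335938), (93.67759704589844, 131.0222930908203), 21.096038818359375)
box_mouth 0.75 [[ 0.511  -0.0792  0.048 ]]
box_stop 0.62 [[ 0.5705 -0.1962  0.048 ]]
mask [ 0.529  -0.1463  0.043 ]
t 11.35 at [0.3505 0.2863 0.0882] yaw 76.87
[[0.4, [-22.7, -27.9, -1.7], np.float64(7.85)], [0.4, [-26.3, -24.5, -1.7], np.float64(7.85)], [0.4, [-29.4, -20.7, -1.7], np.float64(7.85)], [0.4, [-32.0, -16.5, -1.7], np.float64(7.85)], [0.4, [-33.9, -12.0, -1.7], np.float64(7.85)]]
[[0.4, [-35.2, -7.2, -1.7], np.float64(7.85)], [0.4, [-35.9, -2.3, -1.7], np.float64(7.85)]]
```

Request:
{"name": "send_rows", "arguments": {
  "targets": [
    [0.4,[-22,-28,-2],7.9],
    [0.4,[-26,-25,-2],7.9],
    [0.4,[-29,-21,-2],7.9],
    [0.4,[-32,-17,-2],7.9],
    [0.4,[-34,-12,-2],7.9]
  ]
}}

```text
time_s: 11.85
eef_pos: [0.428, 0.1227, 0.0989]
ee_rot: [0.0, 0.446, 0.895, 0.0]
contact_force: [-0.4, -0.3, -1.7]
grip_width: 0.717
grasp_force: 65.6
```

Request:
{"name": "send_rows", "arguments": {
  "targets": [
    [0.4,[-35,-7,-2],7.9],
    [0.4,[-36,-2,0],8],
    [0.4,[0,0,0],0],
    [0.4,[0,0,0],0],
    [0.4,[0,0,0],0]
  ]
}}

```text
time_s: 12.35
eef_pos: [0.4584, 0.0602, 0.1004]
ee_rot: [-0.001, 0.562, 0.827, -0.0]
contact_force: [-0.6, -1.1, -1.6]
grip_width: 0.715
grasp_force: 65.6
```

```bash
cat > chk.py <<'E'
from h import *
import sys
zc=float(sys.argv[1])
o=manip.get_obs();print(o['eef_pos'].round(4) if hasattr(o['eef_pos'],'round') else o['eef_pos'],o['contact_force'])
for c in ("top","scene"):
    im,d=grab_frame(c);C=cam(c);P=cloud(d,C);cv2.imwrite(f"pics/{sys.argv[2]}_{c}.png",im)
    for r in trace("grater_plate",c):
        m=r['mask']&(d>0)&(im.min(2)>140)&(P[...,2]>zc-.02)&(P[...,2]<zc+.02)
        if m.sum()>60:
            Q=P[m];c0=np.median(Q,0);A=np.c_[Q[:,:2]-c0[:2],np.ones(len(Q))];s=np.linalg.lstsq(A,Q[:,2],rcond=None)[0]
            print(c,round(r['p'],2),c0.round(4),"slope",s.round(3),cv2.minAreaRect((Q[:,:2]*1000).astype(np.float32)))
    m=(P[...,2]>.054)&(P[...,2]<.068)&(d>0)&(np.hypot(P[...,0]-.54,P[...,1]+.1355)<.1)
    Q=P[m];print("box",cv2.minAreaRect((Q[:,:2]*1000).astype(np.float32)))
E
python3 chk.py .11 c1; python3 -c "
from h import *
plan([0.461,0.0606,0.03],21.4,0.4)"
```

```text
[0.4584 0.0602 0.1004] [-0.55227317 -1.10689791 -1.597023  ]
top 0.92 [ 0.4847 -0.0264  0.1219] slope [-0.013  0.027  0.122] ((481.1465759277344, -4.396099090576172), (63.933204650878906, 102.0730209350586), 20.61252784729004)
box ((537.3895263671875, -135.62738037109375), (88.5200424194336, 130.8657684326172), 21.3096866607666)
scene 0.75 [0.4792 0.0039 0.1251] slope [-0.01   0.017  0.125] ((477.7100830078125, 9.469100952148438), (66.78667449951172, 131.978759765625), 20.718482971191406)
box ((539.0357666015625, -137.10787963867188), (96.56409454345703, 131.17433166503906), 21.05685806274414)
t 12.55 at [0.4586 0.0605 0.1006] yaw 21.59
[[0.4, [-0.4, 1.1, 35.3], np.float64(0.1)], [0.4, [-0.4, 1.1, 35.3], np.float64(0.1)]]
```

Request:
{"name": "send_rows", "arguments": {
  "targets": [
    [0.4,[0,2,35],-0.5],
    [0.4,[0,1.5,34],0],
    [0.4,[0,0,0],0],
    [0.4,[0,0,0],0]
  ]
}}

```text
time_s: 12.95
eef_pos: [0.4615, 0.0613, 0.0315]
ee_rot: [-0.001, 0.559, 0.829, -0.001]
contact_force: [0.3, -0.0, -1.7]
grip_width: 0.716
grasp_force: 66.0
```

```bash
python3 chk.py .052 c2; python3 -c "
from h import *
plan([0.461,0.0606,0.031],21.9,0.4)
z=[cv2.imread(f'pics/c2_{c}.png') for c in ('top','scene')]
a=cv2.resize(z[0][160:260,250:410],(640,400),interpolation=2);b=cv2.resize(z[1][150:260,240:400],(640,440),interpolation=2)
cv2.imwrite('pics/c2.png',cv2.resize(np.vstack([a,b]),(457,600)))"
```

```text
[0.4615 0.0613 0.0315] [ 0.33029459 -0.01057741 -1.71494215]
top 0.74 [ 0.4888 -0.026   0.0534] slope [0.002 0.019 0.053] ((485.212646484375, -4.071495056152344), (63.522769927978516, 99.25260925292969), 20.214303970336914)
box ((531.406982421875, -120.16897583007812), (88.74687957763672, 162.54933166503906), 21.17937660217285)
scene 0.82 [0.4832 0.0009 0.0583] slope [-0.007  0.018  0.058] ((482.9506530761719, 7.629997253417969), (68.35581970214844, 132.4026641845703), 21.348508834838867)
scene 0.63 [ 0.4386 -0.3069  0.0476] slope [-0.104 -0.02   0.045] ((432.297607421875, -310.8408508300781), (76.67428588867188, 59.3865852355957), 42.688697814941406)
box ((531.4473266601562, -121.01827239990234), (95.18219757080078, 166.52723693847656), 21.54096031188965)
t 13.15 at [0.4644 0.061  0.0339] yaw 21.99
[[0.4, [0.9, -3.3, 2.9], np.float64(0.09)]]
```

View pics/c2.png

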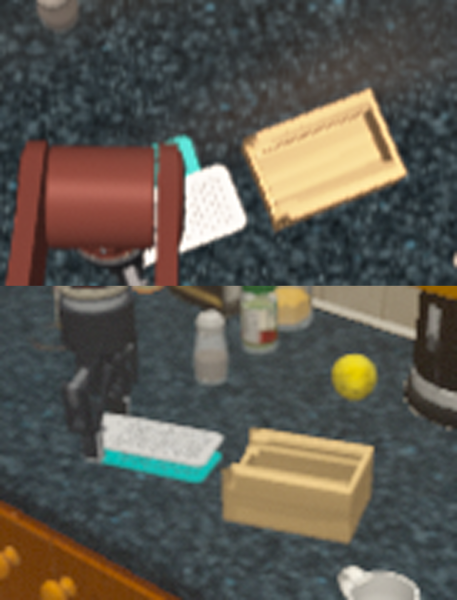

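The plate is lined up in front of the mouth: in the top half its nose is at (235,190) and the mouth at (260,180). The lateral offset is under 1 mm, so I feed it in.

Request:
{"name": "send_rows", "arguments": {
  "targets": [
    [0.4,[-8,0,0],0],
    [0.4,[-8,0,0],0],
    [0.4,[-8,0,0],0],
    [0.4,[-8,0,0],0],
    [0.4,[-8,0,0],0]
  ]
}}

```text
time_s: 13.65
eef_pos: [0.4778, 0.0228, 0.0319]
ee_rot: [0.0, 0.56, 0.829, 0.0]
contact_force: [1.2, -0.2, -1.0]
grip_width: 0.718
grasp_force: 66.0
```

```bash
python3 chk.py .052 c3
```

```text
[0.4778 0.0228 0.0319] [ 1.22282704 -0.24378309 -0.9966672 ]
box ((531.3148803710938, -120.52828979492188), (88.29178619384766, 162.0679473876953), 21.169103622436523)
scene 0.85 [ 0.4993 -0.0326  0.0568] slope [-0.012  0.012  0.057] ((497.7406005859375, -28.092987060546875), (67.5299301147461, 132.3727569580078), 16.480762481689453)
scene 0.37 [ 0.4392 -0.3061  0.0471] slope [-0.111 -0.029  0.045] ((431.62127685546875, -310.4007873535156), (77.64573669433594, 58.24073791503906), 42.767154693603516)
box ((532.1002197265625, -120.81905364990234), (96.63465118408203, 165.7813720703125), 22.095726013183594)
```

Request:
{"name": "send_rows", "arguments": {
  "targets": [
    [0.4,[-6,0,0.3],0],
    [0.4,[-6,0,0.3],0],
    [0.4,[-6,0,0.3],0],
    [0.4,[-6,0,0],0],
    [0.4,[0,0,0],0]
  ]
}}

```text
time_s: 14.35
eef_pos: [0.487, 0.0007, 0.0311]
ee_rot: [0.0, 0.56, 0.829, 0.0]
contact_force: [0.6, 0.2, -2.2]
grip_width: 0.715
grasp_force: 66.0
```

```bash
python3 chk.py .052 c4; python3 -c "
from h import *
z=[cv2.imread(f'pics/c4_{c}.png') for c in ('top','scene')]
a=cv2.resize(z[0][160:260,250:410],(640,400),interpolation=2);b=cv2.resize(z[1][150:260,240:400],(640,440),interpolation=2)
cv2.imwrite('pics/c4.png',cv2.resize(np.vstack([a,b]),(457,600)))"
```

```text
[0.487  0.0007 0.0311] [ 0.63261461  0.16935999 -2.24995966]
top 0.73 [ 0.5149 -0.0939  0.0527] slope [-0.005  0.031  0.052] ((498.2569274902344, -79.46751403808594), (46.47262191772461, 108.1003189086914), 53.01237106323242)
box ((535.0327758789062, -129.28750610351562), (88.91925811767578, 142.98216247558594), 21.167573928833008)
scene 0.8 [ 0.5081 -0.0532  0.0557] slope [-0.033  0.003  0.056] ((505.7547302246094, -53.39745330810547), (71.12982177734375, 127.92650604248047), 20.956859588623047)
box ((532.6603393554688, -120.80064392089844), (96.47954559326172, 166.34519958496094), 20.503292083740234)
```

View pics/c4.png

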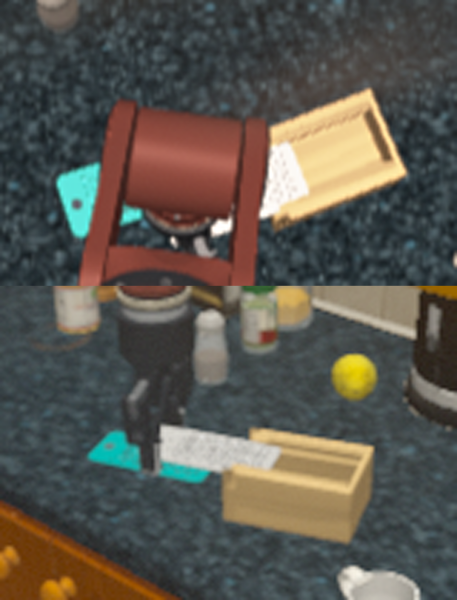

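The nose is inside between the side walls (top half (305,180)) and the force is low, so I keep feeding.

Request:
{"name": "send_rows", "arguments": {
  "targets": [
    [0.4,[-6,0,0.3],0],
    [0.4,[-6,0,0.3],0],
    [0.4,[-6,0,0.3],0],
    [0.4,[-6,0,0],0],
    [0.4,[-6,0,0],0]
  ]
}}

```text
time_s: 15.05
eef_pos: [0.4979, -0.0269, 0.03]
ee_rot: [0.0, 0.559, 0.829, 0.0]
contact_force: [0.3, 0.4, -1.2]
grip_width: 0.716
grasp_force: 66.0
```

Request:
{"name": "send_rows", "arguments": {
  "targets": [
    [0.4,[-6,0,0.3],0],
    [0.4,[-6,0,0],0],
    [0.4,[-6,0,0],0],
    [0.4,[-6,0,0],0],
    [0.4,[0,0,0],0]
  ]
}}

```text
time_s: 15.55
eef_pos: [0.5072, -0.0493, 0.0299]
ee_rot: [0.0, 0.56, 0.829, 0.0]
contact_force: [0.7, 0.2, -2.2]
grip_width: 0.714
grasp_force: 66.0
```

```bash
python3 chk.py .052 c5; python3 look.py w11;python3 -c "
from h import *
p,M=ywyaw();print((p[:2]-[.538,-.1358])@np.array([[.365,.931],[-.931,.365]])) "
```

```text
[ 0.5072 -0.0493  0.0299] [ 0.74655096  0.15621197 -2.19722086]
top 0.52 [ 0.5349 -0.1547  0.0517] slope [-0.087 -0.058  0.052] ((538.5023803710938, -152.17237854003906), (36.074974060058594, 20.895858764648438), 20.465763092041016)
box ((536.7568969726562, -135.17251586914062), (88.18396759033203, 131.48348999023438), 21.80353546142578)
scene 0.57 [ 0.5333 -0.0974  0.0548] slope [-0.024  0.009  0.055] ((530.5449829101562, -102.3027572631836), (63.64118194580078, 121.19149780273438), 26.18429183959961)
box ((531.9339599609375, -122.82152557373047), (92.91717529296875, 163.16387939453125), 21.11797523498535)
[ 0.5064 -0.0483  0.0296] cam at [0.481 0.019 0.172] axis [ 0.11 -0.26 -0.96]
[-0.09294887  0.00251996]
```

Request:
{"name": "send_rows", "arguments": {
  "targets": [
    [0.4,[-5,0,0.3],0],
    [0.4,[-5,0,0],0],
    [0.4,[0,0,0],0]
  ]
}}

```text
time_s: 16.1
eef_pos: [0.511, -0.0585, 0.0296]
ee_rot: [0.0, 0.56, 0.829, 0.0]
contact_force: [-0.5, 0.4, -1.4]
grip_width: 0.715
grasp_force: 66.0
```

Request:
{"name": "send_rows", "arguments": {
  "targets": [
    [0.8,[0,0,0],0],
    [0.9,[0,0,0],0],
    [1,[0,0,0],0],
    [1,[0,0,0],0]
  ]
}}

```text
time_s: 16.5
eef_pos: [0.5105, -0.0578, 0.0296]
ee_rot: [0.0, 0.559, 0.829, 0.0]
contact_force: [-0.2, -0.4, 0.3]
grip_width: 1.002
grasp_force: 0.0
```

```bash
python3 look.py w12; python3 chk.py .052 c6;python3 pl.py w12 .0505; python3 -c "
from h import *
p,M=ywyaw();print(p,(p[:2]-[.538,-.1358])@np.array([[.365,.931],[-.931,.365]])) "
```

```text
[ 0.5105 -0.0578  0.0295] cam at [0.485 0.01  0.172] axis [ 0.11 -0.26 -0.96]
[ 0.5105 -0.0578  0.0295] [-0.2180222   0.29195382  0.00258835]
box ((537.181640625, -135.89739990234375), (88.12054443359375, 129.56947326660156), 21.420103073120117)
scene 0.63 [ 0.5381 -0.1088  0.0539] slope [-0.064 -0.022  0.054] ((532.6143798828125, -110.5525131225586), (67.94654083251953, 130.1746826171875), 24.25579071044922)
box ((535.7996215820312, -124.97634887695312), (106.68030548095703, 158.8367462158203), 24.51166343688965)
[ 0.51035634 -0.05779229  0.02941881] [-0.08271511  0.00273657]Traceback (most recent call last):
  File "pl.py", line 24, in <module>
    platepose(sys.argv[1],float(sys.argv[2]) if len(sys.argv)>2 else .0025)
    ~~~~~~~~~^^^^^^^^^^^^^^^^^^^^^^^^^^^^^^^^^^^^^^^^^^^^^^^^^^^^^^^^^^^^^^
  File "pl.py", line 15, in platepose
    L=onplane(L,z,C)[:,:2];Rr=onplane(Rr,z,C)[:,:2]
      ~~~~~~~^^^^^^^
  File "h.py", line 8, in onplane
    d=(np.c_[uv,np.ones(len(uv))]@np.linalg.inv(K).T)@Rm
       ~~~~~~~~~~~~~~~~~~~~~~~~~~^~~~~~~~~~~~~~~~~~~
ValueError: matmul: Input operand 1 has a mismatch in its core dimension 0, with gufunc signature (n?,k),(k,m?)->(n?,m?) (size 3 is different from 1)
```

View pics/w12.png

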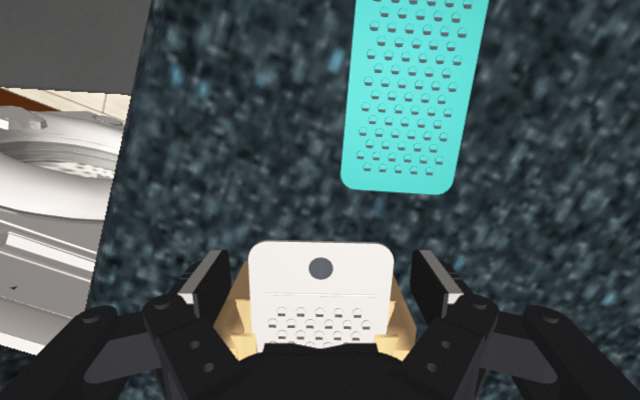

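The plate sits in the runners, with its plain end (pixel row 242) about 22 mm short of home. I back off, close the fingers and push its end.

Request:
{"name": "send_rows", "arguments": {
  "targets": [
    [1,[10,0,0],0],
    [1,[25,0,0],0],
    [1,[25,0,0],0],
    [0,[0,0,-5],0],
    [0,[0,-2,-5],0]
  ]
}}

```text
time_s: 17.25
eef_pos: [0.4858, -0.0024, 0.0396]
ee_rot: [0.0, 0.559, 0.829, -0.0]
contact_force: [0.4, -0.8, -0.3]
grip_width: 0.692
grasp_force: 0.0
```

Request:
{"name": "send_rows", "arguments": {
  "targets": [
    [0,[0,0,0],0],
    [0,[0,0,0],0],
    [0,[0,0,0],0],
    [0,[-10,0,0],0],
    [0,[-8,0,0],0]
  ]
}}

```text
time_s: 17.75
eef_pos: [0.4932, -0.0206, 0.0393]
ee_rot: [0.0, 0.559, 0.829, -0.0]
contact_force: [0.3, -0.5, -0.9]
grip_width: 0.0
grasp_force: 0.0
```

```bash
python3 look.py w13; cat > ps.py <<'E'
from h import *
p,M=ywyaw();print(p,(p[:2]-[.538,-.1358])@np.array([[.365,.931],[-.931,.365]]),manip.get_obs()['contact_force'])
im,d=grab_frame("wrist");C=cam("wrist");P=cloud(d,C);m=(np.abs(P[...,2]-.0505)<.006)&(im.min(2)>150)&(im.max(2).astype(int)-im.min(2)<25)
for cc in (300,320,340):
    r=np.where(m[:,cc])[0]
    if len(r): q=onplane([(cc,r[0])],.0505,C)[0];print(cc,r[0],"end in box",(q[:2]-[.538,-.1358])@np.array([[.365,.931],[-.931,.365]]))
E
python3 ps.py
```

```text
[ 0.4941 -0.0216  0.0396] cam at [0.467 0.047 0.182] axis [ 0.11 -0.27 -0.96]
[ 0.49406612 -0.0216374   0.03960143] [-0.12232125  0.0007669 ] [ 0.76801604 -1.01703895  1.09218553]
320 336 end in box [-0.08192221  0.00217844]
```

Request:
{"name": "send_rows", "arguments": {
  "targets": [
    [0,[-5,0,0],0],
    [0,[-5,0,0],0],
    [0,[-5,0,0],0],
    [0,[-4,0,0],0],
    [0,[-3,0,0],0]
  ]
}}

```text
time_s: 18.35
eef_pos: [0.501, -0.0402, 0.0393]
ee_rot: [-0.0, 0.559, 0.829, -0.0]
contact_force: [-0.5, 1.0, -0.7]
grip_width: -0.005
grasp_force: 0.4
```

```bash
python3 ps.py; python3 chk.py .052 c7
```

```text
[ 0.50095561 -0.04023801  0.03932839] [-0.10248941  0.0003918 ] [-0.45823405  1.03029907 -0.70903843]
320 322 end in box [-0.06977411  0.0019593 ]
[ 0.5012 -0.0406  0.0394] [-0.65902665  0.34346177 -0.11493646]
top 0.64 [ 0.5399 -0.1554  0.051 ] slope [-0.018 -0.007  0.051] ((530.2689819335938, -121.00077819824219), (54.57484817504883, 125.67639923095703), 22.275178909301758)
box ((535.6686401367188, -131.28604125976562), (88.9654312133789, 140.2277374267578), 21.499895095825195)
scene 0.93 [ 0.5367 -0.1056  0.0538] slope [-0.04  -0.019  0.054] ((525.1013793945312, -117.31610107421875), (77.89947509765625, 137.49359130859375), 18.40319061279297)
box ((532.7086181640625, -121.97000122070312), (95.48938751220703, 163.09451293945312), 21.37718963623047)
```

Light contact. I keep going in small steps and watch the force.

Request:
{"name": "send_rows", "arguments": {
  "targets": [
    [0,[-3,0,0],0],
    [0,[-3,0,0],0],
    [0,[-2,0,0],0],
    [0,[-2,0,0],0]
  ]
}}

```text
time_s: 19.0
eef_pos: [0.5047, -0.0494, 0.0393]
ee_rot: [-0.0, 0.559, 0.829, -0.0]
contact_force: [-1.0, 0.2, 0.6]
grip_width: 0.002
grasp_force: 0.6
```

Request:
{"name": "send_rows", "arguments": {
  "targets": [
    [0,[-1,0,0],0],
    [0,[-1,0,0],0],
    [0,[0,0,0],0]
  ]
}}

```text
time_s: 19.3
eef_pos: [0.5054, -0.0513, 0.0394]
ee_rot: [-0.0, 0.559, 0.829, -0.0]
contact_force: [-1.4, 1.0, -0.2]
grip_width: 0.0
grasp_force: 0.3
```

Request:
{"name": "send_rows", "arguments": {
  "targets": [
    [0,[-1,0,0],0],
    [0,[-1,0,0],0],
    [0,[0,0,0],0]
  ]
}}

```text
time_s: 19.6
eef_pos: [0.5061, -0.0531, 0.0394]
ee_rot: [-0.0, 0.559, 0.829, -0.0]
contact_force: [-0.7, 0.2, 0.3]
grip_width: 0.003
grasp_force: 0.5
```

```bash
python3 ps.py; python3 chk.py .052 c8
```

```text
[ 0.50613896 -0.05307738  0.03935679] [-0.08864404  0.00053113] [-0.69379199  0.22384775  0.29085889]
320 322 end in box [-0.05635995  0.00202288]
[ 0.5061 -0.0531  0.0393] [-0.81181021  0.69438949 -0.6873187 ]
top 0.86 [ 0.5435 -0.1706  0.0514] slope [-0.038 -0.009  0.052] ((532.52734375, -133.9360809326172), (55.49348831176758, 128.01226806640625), 25.24897575378418)
top 0.25 [ 0.5163 -0.1716  0.0606] slope [-0.012 -0.03   0.06 ] ((535.910400390625, -136.50823974609375), (85.56845092773438, 127.55072784423828), 21.729888916015625)
box ((536.6878662109375, -134.9129638671875), (88.16519927978516, 130.79132080078125), 21.662981033325195)
scene 0.81 [ 0.543  -0.1209  0.054 ] slope [-0.045 -0.018  0.054] ((538.5511474609375, -125.65564727783203), (78.16907501220703, 138.023681640625), 30.72547721862793)
box ((531.6945190429688, -121.13723754882812), (93.58499145507812, 166.61264038085938), 20.720989227294922)
```

Request:
{"name": "send_rows", "arguments": {
  "targets": [
    [0,[-1,0,0],0],
    [0,[0,0,0],0]
  ]
}}

```text
time_s: 20.05
eef_pos: [0.5063, -0.0536, 0.0393]
ee_rot: [-0.001, 0.559, 0.829, 0.0]
contact_force: [-1.7, 2.2, 0.6]
grip_width: -0.001
grasp_force: 1.5
```

Request:
{"name": "send_rows", "arguments": {
  "targets": [
    [0,[-1,0,0],0],
    [0,[0,0,0],0]
  ]
}}

```text
time_s: 20.25
eef_pos: [0.5063, -0.0537, 0.0392]
ee_rot: [-0.001, 0.56, 0.829, 0.001]
contact_force: [-2.8, 5.0, 2.0]
grip_width: -0.0
grasp_force: 3.0
```

Request:
{"name": "send_rows", "arguments": {
  "targets": [
    [0,[-1,0,0],0],
    [0,[0,0,0],0]
  ]
}}

```text
time_s: 20.45
eef_pos: [0.5063, -0.0538, 0.0392]
ee_rot: [-0.002, 0.56, 0.829, 0.001]
contact_force: [-3.9, 7.8, 2.9]
grip_width: 0.005
grasp_force: 4.2
```

The force rises with no motion, so the plate is home at 8.7 N. I back away and check.

Request:
{"name": "send_rows", "arguments": {
  "targets": [
    [0,[10,0,0],0],
    [0,[25,0,0],0],
    [0,[30,0,-30],0],
    [0,[20,0,-40],0],
    [0,[0,0,0],0]
  ]
}}

```text
time_s: 20.95
eef_pos: [0.4799, 0.0242, 0.1149]
ee_rot: [0.006, 0.558, 0.83, 0.003]
contact_force: [0.5, 1.0, 0.7]
grip_width: 0.002
grasp_force: 0.0
```

```bash
python3 look.py w14; python3 - <<'E'
from h import *
q=np.load('pics/w14.npz');C=(q['K'],q['R'],q['t']);im=cv2.imread('pics/w14.png');d=q['d'];P=cloud(d,C)
G=np.array([[.365,.931],[-.931,.365]]);B=[.538,-.1358]
m=(d>0)&(P[...,2]>.055)&(P[...,2]<.067)&(np.hypot(P[...,0]-.54,P[...,1]+.1355)<.11);Q=P[m]
print("box",cv2.minAreaRect((Q[:,:2]*1000).astype(np.float32)))
w=(np.abs(P[...,2]-.0505)<.008)&(im.min(2)>150)&(im.max(2).astype(int)-im.min(2)<30)&(np.hypot(P[...,0]-.54,P[...,1]+.1355)<.15)
k,l,st,ce=cv2.connectedComponentsWithStats(w.astype(np.uint8));b=1+np.argmax(st[1:,4]);w=l==b
L=(onplane(np.argwhere(w)[:,::-1],.0505,C)[:,:2]-B)@G
print("plate box-frame range",L.min(0),L.max(0),st[b]); 
Lb=(Q[:,:2]-B)@G;print("box range",np.percentile(Lb,.3,axis=0),np.percentile(Lb,99.7,axis=0))
print([(round(r['p'],2),((onplane(r['centre'],.048,C)[0,:2]-B)@G).round(4)) for t in("plate_end","box_mouth") for r in place_of(t,"wrist")])
Z=P[w];print("z",np.median(Z[:,2]))
E
python3 chk.py .052 c9
```

```text
[0.4788 0.0234 0.1129] cam at [0.452 0.092 0.257] axis [ 0.12 -0.27 -0.96]
box ((0.0, 0.0), (0.0, 0.0), 0.0)
plate box-frame range [-0.07671009  0.00260656] [-0.05211706  0.01248899] [314 322  13  26 206]
[0.4788 0.0234 0.1129] [ 0.15209212 -0.25436817  0.37783419]
top 0.66 [ 0.5351 -0.124   0.0513] slope [ 0.    -0.     0.051] ((537.3792724609375, -125.29548645019531), (59.66997528076172, 135.78265380859375), 22.333467483520508)
box ((535.14404296875, -129.76806640625), (88.86272430419922, 142.36659240722656), 21.29738426208496)
scene 0.74 [ 0.5441 -0.1215  0.0537] slope [-0.019 -0.01   0.054] ((536.9346313476562, -126.38058471679688), (64.96299743652344, 131.58648681640625), 21.269990921020508)
box ((536.808837890625, -131.51089477539062), (94.69972229003906, 141.9944610595703), 21.1888370513916)Traceback (most recent call last):
  File "<stdin>", line 10, in <module>
    return _quantile_unchecked(
        a, q, axis, out, overwrite_input, method, keepdims, weights)
    return _ureduce(a,
                    func=_quantile_ureduce_func,
    ...<5 lines>...
                    overwrite_input=overwrite_input,
                    method=method)
    r = func(a, **kwargs)
    result = _quantile(arr,
                       quantiles=q,
    ...<2 lines>...
                       out=out,
                       weights=wgt)
    slices_having_nans = np.isnan(arr[-1, ...])
                                  ~~~^^^^^^^^^
IndexError: index -1 is out of bounds for axis 0 with size 0
```

View pics/w14.png

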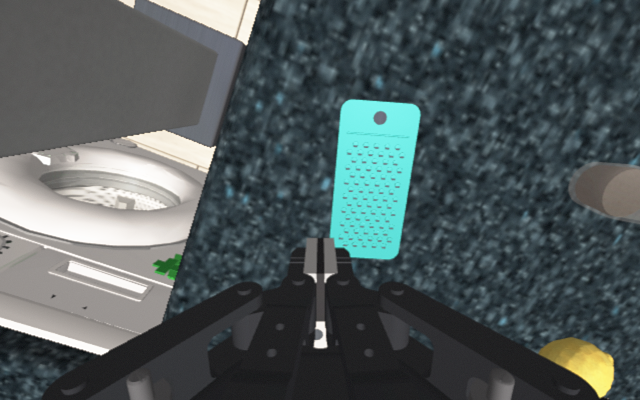

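The top camera shows the plate level, with its centre 9.2 mm from the box centre against 9 mm expected and its plain end sticking out of the box by the expected amount. The box hasn't moved and the gripper is clear, so I hand the job in.

```bash
python3 -c "
from workcell import job
print(job.close_job())"
```

```text
the job is handed in; nothing more can be done
None
```

The job is handed in at about 21 s of the 67 s: the plate is pushed fully home in the box's runners, teeth up and plain end out, the box measured where it started, and the gripper is clear; no verdict was returned.

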